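# Stack monitor-arm pivot spacers on the sprung arbor

## Robot

A 6-joint arm with a two-finger parallel gripper is mounted at the origin on the work surface. World frame = base frame: x ahead of the robot, y to its left, z up, the work surface at z = 0. Lengths are in m, angles in rad, forces in N, time in s.
With the tool pointing down it reaches from about 0.35 to 0.875 m from the base axis. Payload 4.2 kg.
Tool frame: the origin (TCP) lies midway between the tips of the shut fingers; the grasp point (between the pads) lies 19 mm behind it; z points along the fingers, x is the direction in which the jaws open and shut, and the axes are right-handed (so a half turn about z gives the same grasp; the last joint's range is limited). The gripper opens to 87 mm and grips with 3 to 60 N. Pads are 19 mm wide; open, the fingers measure 117 mm over their backs; the gripper's body (75 mm by 190 mm) begins 51 mm behind the grasp point.
Start: joints at [-0.862, 0.385, 0.008, 0, -1.194, -0.259], TCP at [0.272, -0.563, 0.223] pointing down, gripper open.
Joint ranges: [-3.14, 3.14], [-1.21, 2.06], [-1.07, 1.41], [-3.16, 2.05], [-2.99, -0.16], [-3.1, 3.1]. Speed limits (rad/s): [2.79, 2.79, 3.14, 3.14, 3.14, 3.14].

## Interface

Orientations are given as a rotation vector (axis times angle).
In Python, from station import readout, grab_frame, job gives the robot as it stands. The module is installed in compiled form; this text tells all that it offers.
- The arm moves only by the shell command python3 -m crank 'ROWS' [OPENING] [FORCE]. ROWS is text: rows parted by semicolons, each of 4 numbers parted by spaces: the shift along the tool's x, y, z in m, then the turn about the tool's z in degrees. A call has 1 to 5 rows; each row is the pose to reach, as a shift and turn from the pose commanded when the call began, along the tool's axes at that moment; what a row does not reach only later rows make up. A row lasts 1/12 s, in which the tool goes at most 41.7 mm and 7.16 degrees, less where a joint would pass 70% of its speed; a pose out of reach is approached as far as the arm can. A call with a gripper value outside its range is refused whole. OPENING is the gripper's target within -1 to 1 (shut at 1, half-way at 0, fully open at -1), set as the call begins (- or left out, the last holds). The fingers move at their own pace and stop on an object; FORCE is the grip in N (left out, the last holds). Time passes only in rows, so rows that repeat a pose let the fingers close. It gives the time, the measured TCP pose, the force and the opening at its end, in the units of the state.
- readout.get_obs(): the state, without advancing time (a new reading comes with each control period).
- grab_frame(name): name is "scene" or "top"; returns a dict with "pixels" (400x640x3 uint8, red, green, blue), "camera_matrix" (3x3 intrinsics, pixels), "T" (4x4, takes a point from camera to world coordinates). Camera axes: x right, y down, z forward; pixel columns grow to the right and rows downward; lengths in m; the calibration is good to about 2 mm. A picture is of the moment at which its call begins. There is no depth.
- job.close_job(): hands the job in, once; it reports no verdict.
The state is a dict: "time_s": time; "joint_positions": joint angles; "qvel": joint speeds; "joint_efforts": joint torques, N m; "ee_pos": TCP position; "tool_rot": TCP orientation; "force": force on the tool from outside, world axes, zero at the start; "torque": the same for the moment, N m; "grip_width": finger opening in m.
Only numpy, scipy, OpenCV 4.12 (cv2) and the standard library are available. Lean on these libraries where they do the work, as an engineer would, in place of code of your own. Each camera call takes 0.05 s, during which the arm holds its last target.

## Task

Thread the three aluminium spacers of the monitor arm's pivot onto the upright arbor, one after the other: the largest first, then the medium one, the smallest on top, each fully home, flat on what is below it, and let go before the next. The arbor stands a few millimetres off its nest's centre, you are not told which way, so feel for it gently: do not ram the sprung arbor down onto its stop, do not drop a spacer, and leave the other things on the desk alone.

Things in the scene. Friction and masses are not known exactly. Their poses are not given: they have to be found in the camera images.
- spacer_large: plain bare-aluminium ring with a straight 17.8 mm bore and flat faces, both faces alike, lying flat on the desk; outer diameter 54 mm, thickness 20 mm, about 110 g (70 to 140 percent of that). Origin: centre of its underside; z is its axis.
- spacer_medium: plain bare-aluminium ring with a straight 17.8 mm bore and flat faces, both faces alike, lying flat on the desk; outer diameter 48 mm, thickness 15 mm, about 65 g (70 to 140 percent of that). Origin: centre of its underside; z is its axis.
- spacer_small: plain bare-aluminium ring with a straight 17.8 mm bore and flat faces, both faces alike, lying flat on the desk; outer diameter 42 mm, thickness 10 mm, about 35 g (70 to 140 percent of that). Origin: centre of its underside; z is its axis.
- nest: fixed grey square block, 90 x 90 x 26 mm (28 mm at the dark disc in its middle), that carries the arbor. Origin: centre of its underside; z up. It may be turned about the vertical.
- nest_seat (a point): point on the nest's vertical centre line, 50 mm above the desk: the height of the arbor's seat (top of a flange 36 mm across, 7 mm thick, at the pin's foot), where the largest spacer's underside rests when home. With all home the undersides are 0, 20 and 35 mm above it.
- nest_tip (a point): point on the nest's centre line 102 mm above the desk, the height of the arbor's tip. The arbor is an upright steel pin, 16 mm in diameter, 52 mm long above the seat, 1.5 mm chamfer at the tip. Its axis is NOT on this centre line: parallel to it, but 3.5 to 6.5 mm away from it in an unknown direction, constant for the job; it does not give sideways.
- arbor (a joint): how far the arbor (pin and flange together) is pushed straight down against its spring, m: 0 fully up, 0.012 on its stop. It starts to give at about 4 N, adds about 1 N per mm, and springs back up; the weight of the spacers hardly sinks it. More than 0.0105 counts as rammed onto the stop.
- screwdriver: bystander: black-handled screwdriver lying on the desk; origin at its underside
- tape_roll: bystander: cardboard roll core, 90 mm across, 64 mm hole, 24 mm high; not a spacer; origin at the centre of its underside
- screw_jar: bystander: small white jar, 48 mm across, 50 mm high; origin at the centre of its underside
- mouse: bystander: black computer mouse, 100 x 58 x 32 mm; origin at the centre of its underside
- mug: bystander: white mug, 80 mm across, 90 mm high; origin at the centre of its underside
- wrench: bystander: steel wrench lying on the desk; origin at its underside
Things that resemble listed ones, but are neither listed nor needed, are in the scene too. Of the things shaped like the nest, the grey one is meant. Leave any orange look-alike of the spacer_small alone.

How it is judged:
On the way, in this order (a step that is already met when the one before it is completed fails the run):
1. the largest spacer is threaded and home, let go (z of spacer_large in the frame of nest_seat below 0.0025 m and horizontal distance between spacer_large and nest_seat below 0.01 m and angle between the z axis of spacer_large and the z axis of nest_seat, either way round below 0.08 rad and contact force between the fingers and spacer_large below 0.05 N), for 0.2 s.
2. the medium spacer is threaded and home, let go (z of spacer_medium in the frame of nest_seat below 0.0225 m and horizontal distance between spacer_medium and nest_seat below 0.01 m and angle between the z axis of spacer_medium and the z axis of nest_seat, either way round below 0.08 rad and contact force between the fingers and spacer_medium below 0.05 N), for 0.2 s.
3. the smallest spacer is threaded and home, let go (z of spacer_small in the frame of nest_seat below 0.0375 m and horizontal distance between spacer_small and nest_seat below 0.01 m and angle between the z axis of spacer_small and the z axis of nest_seat, either way round below 0.08 rad and contact force between the fingers and spacer_small below 0.05 N), for 0.2 s.
At the end, for the whole second after the job is handed in: All three spacers are on the arbor and at rest: undersides of the large, medium and small one 0, 20 and 35 mm above the seat point, within 2.5 mm, level within 0.08 rad, within 10 mm of the nest's centre line, and the arbor sprung back up (pushed down less than 2 mm) (z of spacer_large in the frame of nest_seat between -0.0025 and 0.0025 m and horizontal distance between each of spacer_large, spacer_medium, spacer_small and nest_seat below 0.01 m and angle between the z axis of each of spacer_large, spacer_medium, spacer_small and the z axis of nest_seat, either way round below 0.08 rad and linear speed of each of spacer_large, spacer_medium, spacer_small below 0.02 m/s and z of spacer_medium in the frame of nest_seat between 0.0175 and 0.0225 m and z of spacer_small in the frame of nest_seat between 0.0325 and 0.0375 m and value of joint arbor below 0.002 m); the robot touches nothing.
It fails at once if the arbor is rammed onto its stop (pushed down more than 10.5 mm, some 15 N) (value of joint arbor above 0.0105 m).
It fails at once if a spacer is dropped (moves faster than 0.45 m/s while the fingers do not touch it) ((linear speed of spacer_large above 0.45 m/s and contact force between the fingers and spacer_large below 0.01 N) or (linear speed of spacer_medium above 0.45 m/s and contact force between the fingers and spacer_medium below 0.01 N) or (linear speed of spacer_small above 0.45 m/s and contact force between the fingers and spacer_small below 0.01 N)).
It fails at once if a bystander is moved more than 20 mm (distance of any of screwdriver, tape_roll, screw_jar, mouse, mug, wrench from where it was at the start of the episode above 0.02 m).
It also fails if it takes over 72 s, if anything falls off the work surface, if the arm or the gripper's body presses on something with over 40 N, if the wrist force passes 120 N, or if a joint passes its speed limit or range.

## Working session

There is one attempt and no reset: what is moved stays moved. The work goes in short steps, Python scripts to look and compute and a shell command to move; the robot and the scene stay as the last step left them, time stands still between calls to the robot, and variables do not carry over. Pictures are saved under pics/ and viewed, and the job is handed in when it is done.

```bash
mkdir -p pics; ls; python3 - <<'E'
from station import readout, grab_frame
import cv2
print(readout.get_obs())
for n in("scene","top"):
    f=grab_frame(n); cv2.imwrite(f"pics/{n}0.png",f["pixels"][:,:,::-1]); print(n,f["camera_matrix"].tolist(),f["T"].round(4).tolist())
E
```

```text
pics
{'time_s': 0.0, 'joint_positions': array([-8.62379385e-01,  3.85578291e-01,  6.59982362e-03, -5.38775130e-04,
       -1.19401363e+00, -2.58602113e-01]), 'qvel': array([ 0.00169727, -0.00135406,  0.00037455,  0.0012924 ,  0.00122496,
       -0.00045985]), 'joint_efforts': array([-2.15646887e-04, -3.90664244e+01,  1.87400705e+01,  4.21965256e+00,
        1.09017434e-02, -1.77260963e-04]), 'ee_pos': array([ 0.27150148, -0.56225713,  0.22143042]), 'tool_rot': array([-1.66930539e+00, -2.65909525e+00, -1.77542593e-03]), 'force': array([0.12598892, 0.16629088, 0.46035931]), 'torque': array([-0.0097089 ,  0.01878396, -0.03865781]), 'grip_width': 0.08718976004081082}
scene [[460.34523894385734, 0.0, 322.136181148075], [0.0, 460.34523894385734, 202.84896502661718], [0.0, 0.0, 1.0]] [[0.7447, 0.4777, -0.466, 1.0634], [0.6673, -0.5287, 0.5245, -0.5275], [0.0042, -0.7017, -0.7125, 0.8923], [0.0, 0.0, 0.0, 1.0]]
top [[410.2951311823317, 0.0, 317.6957841327398], [0.0, 410.2951311823317, 194.68856791393202], [0.0, 0.0, 1.0]] [[-0.0127, -0.9832, 0.182, 0.3027], [-0.9998, 0.0101, -0.0152, 0.0388], [0.0131, -0.1821, -0.9832, 1.2856], [0.0, 0.0, 0.0, 1.0]]
```

View pics/scene0.png

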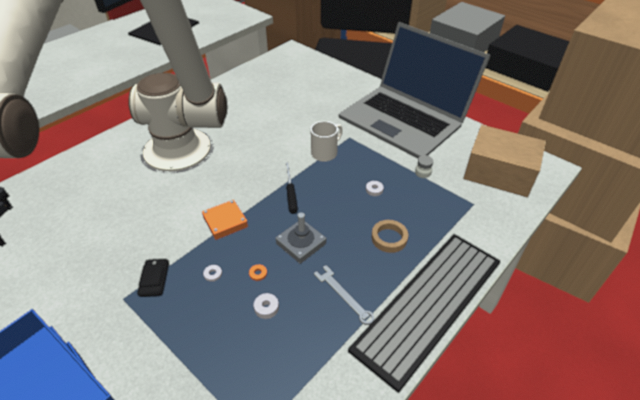

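View pics/top0.png

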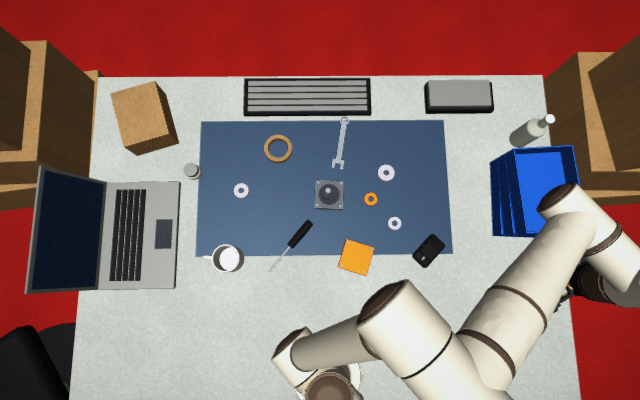

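The pictures show three silvery rings: scene (265,306) / top (386,173), scene (375,187) / top (241,190), and scene (212,272) / top (394,223). The orange decoy ring is at scene (258,271) / top (371,199). The grey nest is at scene (301,240) / top (329,194). The orange block at scene (224,218) / top (357,256) is the nest look-alike. The tape roll is at top (278,148).

```bash
python3 - <<'E'
import cv2,numpy as np
t=cv2.imread("pics/top0.png"); s=cv2.imread("pics/scene0.png")
def c(im,u,v,h=20,z=300): return cv2.resize(im[v-h:v+h,u-h:u+h],(z,z),interpolation=cv2.INTER_CUBIC)
# each crop 40px -> 260
R1=np.hstack([c(t,386,173,20,250),c(t,241,190,20,250),c(t,394,223,20,250)])
R2=np.hstack([c(s,265,306,20,250),c(s,375,187,20,250),c(s,212,272,20,250)])
cv2.imwrite("pics/rings.png",np.vstack([R1,R2]))
cv2.imwrite("pics/nest.png",np.hstack([c(t,329,194,25,390),c(s,301,236,33,390)]))
E
```

```text
(no output)
```

View pics/rings.png

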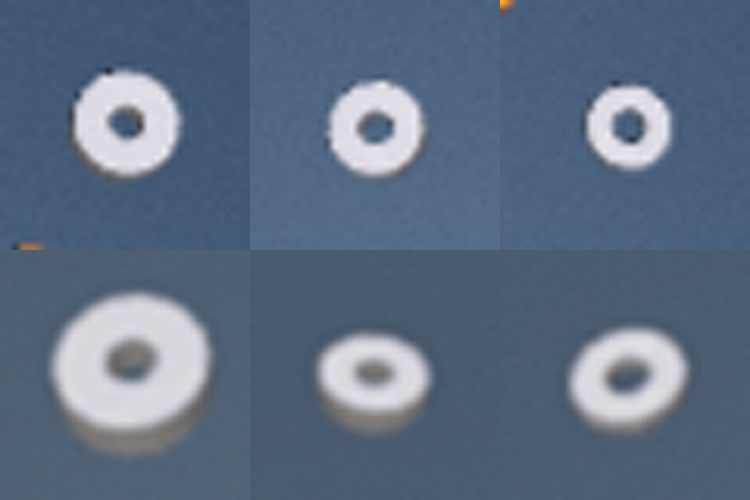

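View pics/nest.png

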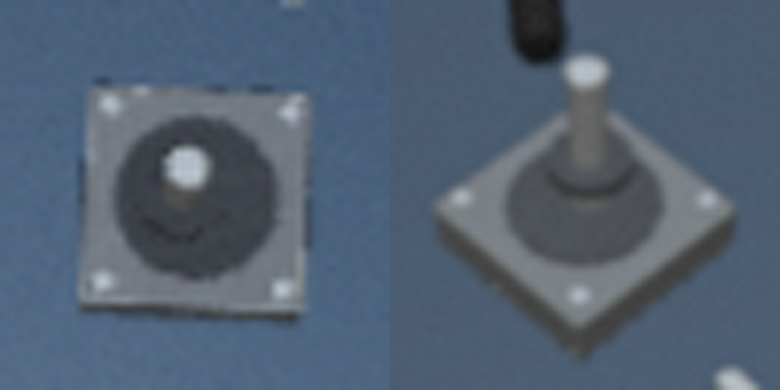

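The crops show (386,173) is the largest ring, 17.2 px across in the top view. (241,190) is the medium one at about 15.4 px, and (394,223) is the smallest at about 13.6 px and thinnest. All three are bare aluminium. The pin tip is at about top (328,190) / scene (301,215).

```bash
cat > h.py <<'E'
import cv2,numpy as np
from station import readout, grab_frame
def ray(f,u,v,z):
    K=np.array(f["camera_matrix"]);T=np.array(f["T"])
    d=T[:3,:3]@np.linalg.solve(K,[u,v,1]); o=T[:3,3]
    return (o+d*(z-o[2])/d[2])[:2]
def proj(f,p):
    K=np.array(f["camera_matrix"]);T=np.array(f["T"])
    q=K@(T[:3,:3].T@(np.array(p)-T[:3,3])); return q[:2]/q[2]
def blob(f,u,v,h,thr,fill=True):
    g=cv2.cvtColor(f["pixels"],cv2.COLOR_RGB2GRAY)
    x0,y0=int(u)-h,int(v)-h
    c=cv2.resize(g[y0:y0+2*h,x0:x0+2*h],None,fx=8,fy=8,interpolation=cv2.INTER_CUBIC)
    cs,_=cv2.findContours((c>thr).astype(np.uint8),cv2.RETR_EXTERNAL,cv2.CHAIN_APPROX_NONE)
    k=max(cs,key=cv2.contourArea); e=cv2.fitEllipse(k)
    M=cv2.moments(k)
    return (M['m10']/M['m00']+.5)/8-.5+x0,(M['m01']/M['m00']+.5)/8-.5+y0,np.array(e[1])/8
def state():
    o=readout.get_obs()
    from scipy.spatial.transform import Rotation as R
    m=R.from_rotvec(o["tool_rot"]).as_matrix()
    return o,m
E
python3 - <<'E'
from h import *
fs={n:grab_frame(n) for n in("scene","top")}
P={"L":((265,303),(386,172),.020),"M":((375,186),(241,189),.015),"S":((212,271),(394,222),.010),"tip":((301,215),(328,190),.102)}
for k,(a,b,z) in P.items():
  for n,p in(("scene",a),("top",b)):
    for thr in((170,190) if k!="tip" else (150,170)):
      u,v,e=blob(fs[n],*p,14 if k!="tip" else 6,thr); print(k,n,thr,round(u,1),round(v,1),e.round(1),ray(fs[n],u,v,z).round(4))
  
# nest bolts/corners
for n,pts,z in(("top",[(92,88),(309,94),(300,312),(80,305)],.026),("scene",[(437,211),(606,110),(737,211),(580,322)],.026)):
  s=(50/390,(304,169)) if n=="top" else (66/390,(268,203))
  Q=[]
  for x,y in pts:
    if n=="scene": x-=390
    Q.append(ray(fs[n],x*s[0]+s[1][0]-.5,y*s[0]+s[1][1]-.5,z))
  Q=np.array(Q); print(n,Q.round(4).tolist(),Q.mean(0).round(4))
o,m=state(); print(m.round(3),o['time_s'])
E
```

```text
L scene 170 265.5 303.6 [20.6 24.2] [ 0.6073 -0.1986]
L scene 190 265.5 303.5 [19.8 23.5] [ 0.6073 -0.1985]
L top 170 385.8 172.2 [15.7 16.4] [ 0.6073 -0.1979]
L top 190 385.8 172.2 [15.2 16. ] [ 0.6073 -0.1979]
M scene 170 374.3 186.4 [11.5 16.8] [0.5543 0.2631]
M scene 190 374.3 186.4 [10.8 16. ] [0.5542 0.2632]
M top 170 240.6 190.0 [14.2 14.7] [0.5552 0.2616]
M top 190 240.6 190.0 [13.8 14.3] [0.5552 0.2616]
S scene 170 212.0 271.8 [13.8 17.8] [ 0.4461 -0.2196]
S scene 190 212.0 271.7 [13.1 17.1] [ 0.446  -0.2195]
S top 170 394.2 222.8 [12.6 13. ] [ 0.4469 -0.2193]
S top 190 394.2 222.8 [12.1 12.6] [ 0.4469 -0.2192]
tip scene 150 300.7 214.7 [4.4 6. ] [ 0.5353 -0.0085]
tip scene 170 300.7 214.7 [3.4 4.9] [ 0.5352 -0.0085]
tip top 150 327.6 189.9 [4.4 4.6] [ 0.5356 -0.0086]
tip top 170 327.6 189.9 [3.7 4.2] [ 0.5357 -0.0087]
top [[0.5835, 0.0263], [0.5802, -0.0612], [0.4914, -0.0554], [0.4952, 0.0321]] [ 0.5376 -0.0145]
scene [[0.4931, -0.0573], [0.5062, 0.0309], [0.5856, 0.0262], [0.5773, -0.0593]] [ 0.5406 -0.0149]
[[-0.435  0.901 -0.001]
 [ 0.901  0.435  0.001]
 [ 0.001 -0.    -1.   ]] 0.2
```

Both cameras agree to about 1.5 mm: large (0.6073,-0.198), tip (0.5355,-0.0086), nest centre about (0.539,-0.0147). The choice is confirmed, so I'm moving over the large ring.

```bash
python3 -m crank '0.014 0.0355 0 0;0.028 0.071 0 0;0.042 0.1065 0 0;0.056 0.142 0 0;0.07 0.1775 0 0' -1 20; python3 -m crank '0.014 0.0355 0 0;0.028 0.071 0 0;0.042 0.1065 0.02 0;0.056 0.142 0.04 0;0.07 0.1775 0.06 0';python3 -m crank '0.014 0.0355 0.02 0;0.028 0.071 0.04 0;0.042 0.1065 0.06 0;0.042 0.1065 0.07 0;0.042 0.1065 0.07 0'
cat >> h.py <<'E'
def go(x,y,z):
    o,m=state(); d=np.array([x,y,z])-o["ee_pos"]
    print("t",round(o["time_s"],2),"pos",o["ee_pos"].round(4),"yaw",round(np.degrees(np.arctan2(m[1,0],m[0,0])),2),"tilt",m[2,:2].round(4),"F",o["force"].round(2),"w",round(o["grip_width"],4)," delta tool:",(m.T@d).round(4))
E
python3 -c "
from h import *
go(.6073,-.1982,.003)"
```

```text
time_s: 0.62
ee_pos: [0.4019, -0.4211, 0.2225]
tool_rot: [-1.671, -2.66, -0.0]
force: [0.7, 0.1, 0.5]
grip_width: 0.0869
time_s: 1.03
ee_pos: [0.5291, -0.2835, 0.1642]
tool_rot: [1.669, 2.66, 0.001]
force: [0.9, -1.1, -0.1]
grip_width: 0.0872
time_s: 1.45
ee_pos: [0.6048, -0.1987, 0.0905]
tool_rot: [-1.663, -2.658, 0.004]
force: [-1.0, -0.6, -0.9]
grip_width: 0.087
t 1.45 pos [ 0.6048 -0.1987  0.0905] yaw 115.93 tilt [ 0.0042 -0.0055] F [-1.   -0.58 -0.94] w 0.087  delta tool: [-0.001   0.003   0.0875]
```

```bash
python3 -m crank '0 0 0.03 0;0 0 0.06 0;0 0 0.078 0;0 0 0.083 0;0 0 0.083 0'; python3 -c "
from h import *
go(.6073,-.1982,.003)"
```

```text
time_s: 1.87
ee_pos: [0.6044, -0.202, 0.0108]
tool_rot: [-1.671, -2.658, 0.002]
force: [0.1, -0.3, -0.4]
grip_width: 0.0871
t 1.87 pos [ 0.6044 -0.202   0.0108] yaw 115.7 tilt [ 0.0012 -0.0024] F [ 0.11 -0.27 -0.39] w 0.0871  delta tool: [0.0022 0.0043 0.0078]
```

Correct, grip, release, turn 90° and grip again to centre the ring both ways.

```bash
python3 -m crank '0.002 0.004 0.006 0;0.002 0.004 0.007 0;0.002 0.004 0.007 0;0.002 0.004 0.007 0' 0.2 5; python3 -c "
from h import *
go(.6073,-.1982,.003)"; python3 -m crank '0 0 0 0;0 0 0 0;0 0 0 0;0 0 0 0' 0.6 5;  python3 -c "
from h import *
go(.6073,-.1982,.003)"
```

```text
time_s: 2.2
ee_pos: [0.6091, -0.1975, 0.0057]
tool_rot: [1.669, 2.66, 0.001]
force: [-0.1, 0.1, 0.5]
grip_width: 0.0676
t 2.2 pos [ 0.6091 -0.1975  0.0057] yaw 115.79 tilt [-0.0011  0.0017] F [-0.1   0.12  0.49] w 0.0676  delta tool: [ 0.0002 -0.0019  0.0027]
time_s: 2.53
ee_pos: [0.6088, -0.1976, 0.0052]
tool_rot: [1.669, 2.66, 0.0]
force: [-0.8, 0.0, 2.8]
grip_width: 0.0541
t 2.53 pos [ 0.6088 -0.1976  0.0052] yaw 115.79 tilt [-0.0007  0.0008] F [-0.82  0.04  2.85] w 0.0541  delta tool: [ 0.0001 -0.0017  0.0022]
```

```bash
python3 -m crank '0 0 0 0;0 0 0 0;0 0.001 -0.001 0;0 -0.002 -0.001 6;0 -0.002 -0.001 13' -0.5 5; python3 -m crank '0 0 0 7;0 0 0 14;0 0 0 21;0 0 0 28;0 0 0 35'; python3 -m crank '0 0 0 7;0 0 0 14;0 0 0 21;0 0 0 28;0 0 0 35';python3 -m crank '0 0 0 7;0 0 0 7;0 0 0 7;0 0 0 7' 0.6 5;python3 -m crank '0 0 0 0;0 0 0 0;0 0 0 0' 0.6 5;  python3 -c "
from h import *
go(.6073,-.1982,.003)"
```

```text
time_s: 2.95
ee_pos: [0.6062, -0.1984, 0.0053]
tool_rot: [-1.967, -2.449, 0.001]
force: [0.2, -0.5, 0.1]
grip_width: 0.065
time_s: 3.37
ee_pos: [0.6065, -0.1983, 0.0053]
tool_rot: [-2.613, -1.743, 0.001]
force: [0.7, 0.4, 0.3]
grip_width: 0.0653
time_s: 3.78
ee_pos: [0.6065, -0.1983, 0.0053]
tool_rot: [-3.016, -0.877, 0.001]
force: [-0.8, -0.3, -0.4]
grip_width: 0.0653
time_s: 4.12
ee_pos: [0.6066, -0.1983, 0.0053]
tool_rot: [-3.061, -0.705, 0.0]
force: [-0.1, 0.1, -0.4]
grip_width: 0.0541
time_s: 4.37
ee_pos: [0.6064, -0.1983, 0.0054]
tool_rot: [-3.062, -0.702, 0.0]
force: [0.9, -0.3, -0.7]
grip_width: 0.0542
t 4.37 pos [ 0.6064 -0.1983  0.0054] yaw 25.81 tilt [-0.0003 -0.0002] F [ 0.92 -0.28 -0.75] w 0.0542  delta tool: [0.0008 0.0003 0.0024]
```

```bash
python3 -m crank '0 0 0 0;0 0 0 0;0 0 -0.02 0;0 0 -0.05 0;0 0 -0.08 0' 0.9 30; python3 -m crank '0.001 -0.01 -0.03 0;0.003 -0.035 -0.045 0;0.006 -0.07 -0.05 0;0.009 -0.105 -0.05 0;0.012 -0.14 -0.05 0';python3 -m crank '0.003 -0.03 0 0;0.005 -0.052 0 0;0.006 -0.062 0 0;0.006 -0.062 0 0;0.006 -0.062 0 0'; python3 - <<'E'
from h import *
go(.5346,-.0086,.112)
import cv2
f=grab_frame("scene"); cv2.imwrite("pics/a1.png",cv2.resize(f["pixels"][150:270,220:380,::-1],(800,600),interpolation=cv2.INTER_CUBIC))
go(.5346,-.0086,.112)
E
```

```text
time_s: 4.78
ee_pos: [0.6055, -0.1983, 0.0852]
tool_rot: [-3.061, -0.701, 0.005]
force: [0.6, -0.6, -0.2]
grip_width: 0.0529
time_s: 5.2
ee_pos: [0.5559, -0.0661, 0.1362]
tool_rot: [-3.063, -0.699, -0.002]
force: [0.5, 1.1, -0.3]
grip_width: 0.0533
time_s: 5.62
ee_pos: [0.5351, -0.0085, 0.1357]
tool_rot: [3.062, 0.702, 0.001]
force: [0.7, 0.2, -0.6]
grip_width: 0.053
t 5.62 pos [ 0.5351 -0.0085  0.1357] yaw 25.84 tilt [0.0003 0.0003] F [ 0.7   0.17 -0.63] w 0.053  delta tool: [-0.0005 -0.0001  0.0237]
t 5.67 pos [ 0.5353 -0.009   0.1356] yaw 25.77 tilt [0.0002 0.0002] F [ 0.2   0.17 -1.08] w 0.0531  delta tool: [-0.0005 -0.0007  0.0236]
```

View pics/a1.png

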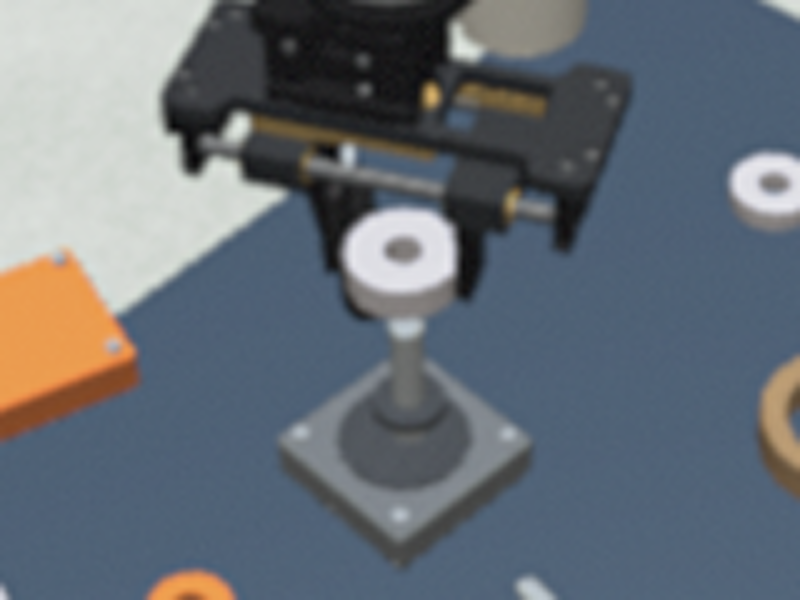

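The large ring is held level above the tip: its top centre is at crop (402,248), scene (300.4,199.6), and the tip is just below at crop (405,326). I'll measure the camera/robot bias here.

```bash
python3 - <<'E'
from h import *
f=grab_frame("scene")
for thr in (165,180,195):
  u,v,e=blob(f,300,200,13,thr); print(u,v,e,ray(f,u,v,.1502).round(4), ray(f,u,v,.1492).round(4))
go(.5346,-.0086,.112)
E
```

```text
299.64277695923664 200.03857301971516 [17.08474541 22.16891289] [ 0.5341 -0.0088] [ 0.5334 -0.0081]
299.6586955620648 199.99829939022143 [16.56614113 21.76731682] [ 0.534  -0.0087] [ 0.5333 -0.008 ]
299.6547941422635 199.97349651591682 [16.02815437 21.3026619 ] [ 0.534  -0.0087] [ 0.5333 -0.008 ]
t 5.72 pos [ 0.5353 -0.0093  0.1355] yaw 25.72 tilt [-0.      0.0001] F [-0.66  0.05 -1.69] w 0.0533  delta tool: [-0.0003 -0.001   0.0235]
```

```bash
python3 -m crank '0.0005 0 0.015 0;0.0006 0 0.023 0;0.0006 0 0.023 0;0.0006 0 0.023 0'; python3 -m crank '0 0 0.001 0;0 0 0.002 0;0 0 0.003 0;0 0 0.004 0;0 0 0.005 0'; python3 -m crank '0 0 0.001 0;0 0 0.002 0;0 0 0.002 0;0 0 0.002 0'; python3 -c "
from h import *
go(.5358,-.0088,.105)"
```

```text
time_s: 6.05
ee_pos: [0.5353, -0.0092, 0.1118]
tool_rot: [3.063, 0.699, -0.003]
force: [0.1, 0.6, -1.3]
grip_width: 0.0535
time_s: 6.47
ee_pos: [0.5356, -0.0083, 0.1077]
tool_rot: [-3.062, -0.701, -0.001]
force: [0.5, 0.5, -1.6]
grip_width: 0.0532
time_s: 6.8
ee_pos: [0.5355, -0.0084, 0.1055]
tool_rot: [3.062, 0.701, -0.0]
force: [0.6, -0.8, -0.9]
grip_width: 0.053
t 6.8 pos [ 0.5355 -0.0084  0.1055] yaw 25.78 tilt [-0.0001  0.0001] F [ 0.62 -0.79 -0.92] w 0.053  delta tool: [0.0001 0.0005 0.0005]
```

```bash
python3 -m crank '0 0 0.001 0;0 0 0.002 0;0 0 0.002 0;0 0 0.002 0';python3 -m crank '0 0 0.001 0;0 0 0.002 0;0 0 0.002 0'; python3 -c "
from h import *
go(.5358,-.0088,.105)"
```

```text
time_s: 7.13
ee_pos: [0.5356, -0.0084, 0.1035]
tool_rot: [3.062, 0.701, 0.0]
force: [0.6, -1.4, -2.2]
grip_width: 0.0536
time_s: 7.38
ee_pos: [0.5356, -0.0084, 0.1014]
tool_rot: [3.062, 0.701, 0.0]
force: [1.0, -1.6, -0.5]
grip_width: 0.0531
t 7.38 pos [ 0.5356 -0.0084  0.1014] yaw 25.77 tilt [-0.      0.0001] F [ 0.98 -1.62 -0.52] w 0.0531  delta tool: [ 0.0001  0.0004 -0.0036]
```

It has threaded with no axial force. A small lateral push on y suggests shifting -0.5 mm in y.

```bash
python3 -m crank '0 0.0005 0 0;0 0.0005 0.004 0;0 0.0005 0.008 0;0 0.0005 0.012 0;0 0.0005 0.012 0'; python3 -c "
from h import *
go(.5358,-.0088,.0555)"; python3 -m crank '0 0 0.005 0;0 0 0.01 0;0 0 0.015 0;0 0 0.02 0;0 0 0.02 0'; python3 -c "
from h import *
go(.5358,-.0088,.0555)"
```

```text
time_s: 7.8
ee_pos: [0.5352, -0.0089, 0.0884]
tool_rot: [-3.062, -0.7, 0.003]
force: [-0.0, -0.1, 0.1]
grip_width: 0.0532
t 7.8 pos [ 0.5352 -0.0089  0.0884] yaw 25.77 tilt [-0.0015 -0.0004] F [-0.04 -0.08  0.13] w 0.0532  delta tool: [0.0006 0.0002 0.0329]
time_s: 8.22
ee_pos: [0.5352, -0.0089, 0.0683]
tool_rot: [-3.063, -0.7, 0.003]
force: [0.6, 0.2, -0.8]
grip_width: 0.053
t 8.22 pos [ 0.5352 -0.0089  0.0683] yaw 25.76 tilt [-0.0017 -0.0004] F [ 0.63  0.2  -0.77] w 0.053  delta tool: [0.0006 0.0002 0.0128]
```

```bash
python3 -m crank '0 0 0.004 0;0 0 0.008 0;0 0 0.010 0;0 0 0.010 0'; python3 -m crank '0 0 0.001 0;0 0 0.002 0;0 0 0.002 0'; python3 -c "
from h import *
go(.5358,-.0088,.0555)"; python3 -m crank '0 0 0.001 0;0 0 0.002 0;0 0 0.002 0';  python3 -c "
from h import *
go(.5358,-.0088,.0555)"
```

```text
time_s: 8.55
ee_pos: [0.5353, -0.0089, 0.0589]
tool_rot: [-3.062, -0.7, 0.002]
force: [0.4, 0.2, -0.7]
grip_width: 0.053
time_s: 8.8
ee_pos: [0.5357, -0.0088, 0.0575]
tool_rot: [-3.062, -0.701, -0.0]
force: [0.2, -0.1, -0.3]
grip_width: 0.0533
t 8.8 pos [ 0.5357 -0.0088  0.0575] yaw 25.77 tilt [ 0.     -0.0001] F [ 0.17 -0.09 -0.33] w 0.0533  delta tool: [0.0001 0.     0.002 ]
time_s: 9.05
ee_pos: [0.5356, -0.0088, 0.0554]
tool_rot: [-3.062, -0.701, 0.0]
force: [-0.4, -0.4, -2.0]
grip_width: 0.0532
t 9.05 pos [ 0.5356 -0.0088  0.0554] yaw 25.77 tilt [-0.0002 -0.0001] F [-0.38 -0.43 -2.  ] w 0.0532  delta tool: [ 0.0002  0.0001 -0.0001]
```

```bash
python3 -m crank '0 0 0.0005 0;0 0 0.001 0;0 0 0.001 0'; python3 -m crank '0 0 0.0005 0;0 0 0.001 0;0 0 0.001 0';  python3 -c "
from h import *
go(.5358,-.0088,.0555)"
```

```text
time_s: 9.3
ee_pos: [0.5357, -0.0088, 0.055]
tool_rot: [3.062, 0.701, 0.0]
force: [-2.1, -0.2, 2.9]
grip_width: 0.053
time_s: 9.55
ee_pos: [0.5358, -0.0088, 0.0538]
tool_rot: [3.062, 0.701, 0.0]
force: [-2.6, 1.2, 4.9]
grip_width: 0.0528
t 9.55 pos [ 0.5358 -0.0088  0.0538] yaw 25.78 tilt [0.0001 0.0001] F [-2.57  1.16  4.91] w 0.0528  delta tool: [ 0.      0.     -0.0017]
```

Home contact felt at TCP z of about 0.055. Releasing now.

```bash
python3 -m crank '0 0 -0.001 0;0 0 -0.001 0;0 0 -0.001 0;0 0 -0.001 0;0 0 -0.001 0' 0.1; python3 -m crank '0 0 0 0;0 0 0 0' -1; python3 -m crank '0 0 -0.02 0;0 0 -0.05 0;0 0 -0.08 0;0 0 -0.08 0'; python3 - <<'E'
from h import *
f=grab_frame("scene"); cv2.imwrite("pics/a2.png",cv2.resize(f["pixels"][150:270,220:380,::-1],(800,600),interpolation=cv2.INTER_CUBIC))
go(.5547,.2624,.12)
E
```

```text
time_s: 9.97
ee_pos: [0.5357, -0.0088, 0.0545]
tool_rot: [3.062, 0.701, -0.0]
force: [-2.4, 0.5, 3.6]
grip_width: 0.0531
time_s: 10.13
ee_pos: [0.5361, -0.0087, 0.0542]
tool_rot: [-3.062, -0.7, -0.001]
force: [-0.2, 0.3, -0.7]
grip_width: 0.0597
time_s: 10.47
ee_pos: [0.5401, -0.0082, 0.1402]
tool_rot: [3.061, 0.703, 0.02]
force: [1.3, 0.7, 0.5]
grip_width: 0.0833
t 10.52 pos [ 0.5383 -0.0082  0.1376] yaw 25.8 tilt [0.0081 0.0019] F [ 0.18 -0.28 -0.96] w 0.0846  delta tool: [ 0.1324 -0.2366  0.0182]
```

View pics/a2.png

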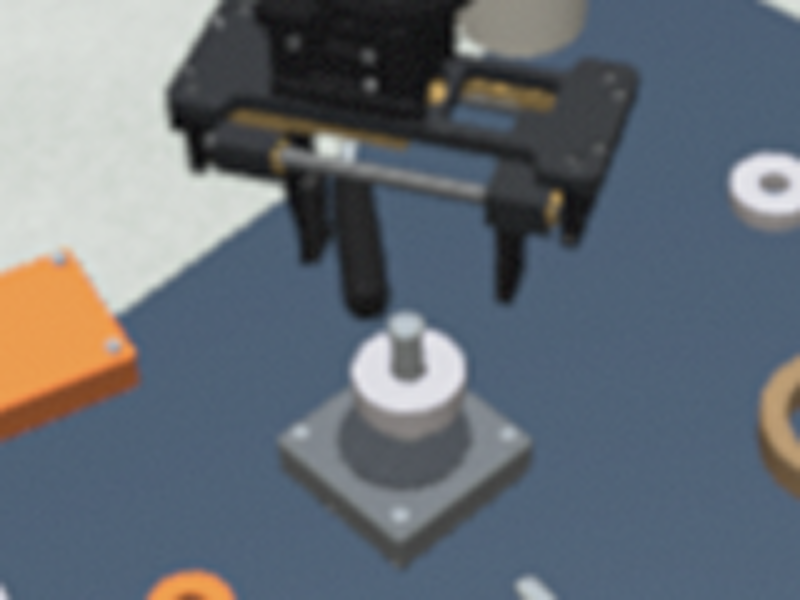

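The large ring sits level on the arbor, with its top centre at crop (409,370). The fingers are clear. On to the medium ring.

```bash
python3 -m crank '0.0168 -0.0295 0 0;0.0336 -0.059 0 0;0.0504 -0.0885 0 0;0.0672 -0.118 0 0;0.084 -0.1475 0 0' -1 5; python3 -m crank '0.0168 -0.0295 0.02 0;0.0336 -0.059 0.04 0;0.0504 -0.0885 0.06 0;0.0504 -0.0885 0.085 0;0.0504 -0.0885 0.105 0'; python3 -m crank '0 0 0.012 0;0 0 0.017 0;0 0 0.017 0;0 0 0.017 0'; python3 -c "
from h import *
go(.5547,.2624,.0052)"
```

```text
time_s: 10.93
ee_pos: [0.5592, 0.1287, 0.1307]
tool_rot: [-3.0, -0.753, 0.015]
force: [0.3, 0.0, -0.7]
grip_width: 0.087
time_s: 11.35
ee_pos: [0.5676, 0.2166, 0.0233]
tool_rot: [-2.94, -0.792, 0.028]
force: [-0.1, -0.2, -0.3]
grip_width: 0.0867
time_s: 11.68
ee_pos: [0.5682, 0.2163, 0.0103]
tool_rot: [-2.94, -0.791, 0.024]
force: [0.4, -0.2, 0.2]
grip_width: 0.0871
t 11.68 pos [0.5682 0.2163 0.0103] yaw 30.09 tilt [ 0.0099 -0.0972] F [ 0.41 -0.19  0.15] w 0.0871  delta tool: [ 0.0114 -0.0459  0.0097]
```

```bash
python3 -c "
from h import *
o,m=state();print(o['joint_positions'].round(3),o['joint_efforts'].round(2));print(m.round(3))
f=grab_frame('scene'); cv2.imwrite('pics/a3.png',f['pixels'][:,:,::-1])"
```

```text
[ 0.577  0.582 -0.214 -0.14  -0.764 -3.092] [  0.14 -42.16  13.17   2.78  -0.05  -0.  ]
[[ 0.865  0.5   -0.04 ]
 [ 0.501 -0.861  0.089]
 [ 0.01  -0.097 -0.995]]
```

View pics/a3.png

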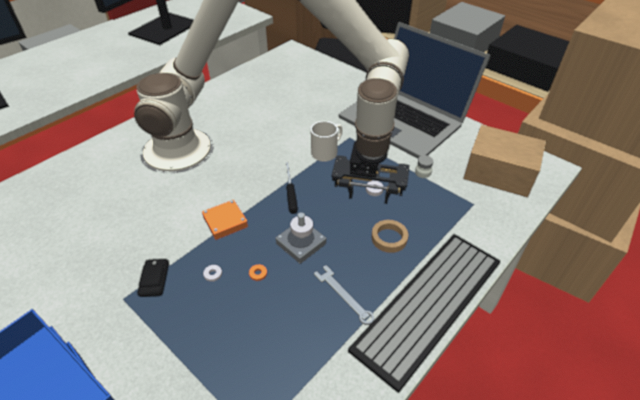

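The sixth joint is at its limit (-3.09). I'll raise and turn the tool back the other way.

```bash
python3 -m crank '0 0 -0.02 0;0 0 -0.04 -7;0 0 -0.04 -14;0 0 -0.04 -21;0 0 -0.04 -28'; python3 -c "
from h import *
go(.5547,.2624,.0452)
o,m=state();print(o['joint_positions'].round(3))"; python3 -m crank '0 0 0 -6;0 0 0 -12;0 0 0 -17;0 0 0 -17';python3 -c "
from h import *
go(.5547,.2624,.0452)
o,m=state();print(o['joint_positions'].round(3))"
```

```text
time_s: 12.15
ee_pos: [0.5704, 0.2131, 0.0522]
tool_rot: [-2.656, -1.486, -0.019]
force: [-0.2, -0.3, 0.2]
grip_width: 0.0868
t 12.15 pos [0.5704 0.2131 0.0522] yaw 58.31 tilt [ 0.0584 -0.0794] F [-0.21 -0.28  0.23] w 0.0868  delta tool: [ 0.0333 -0.0384  0.012 ]
[ 0.571  0.527 -0.186 -0.13  -0.844 -2.606]
time_s: 12.48
ee_pos: [0.5701, 0.213, 0.0514]
tool_rot: [-2.414, -1.858, -0.038]
force: [0.4, -0.2, 0.2]
grip_width: 0.0872
t 12.48 pos [0.5701 0.213  0.0514] yaw 75.05 tilt [ 0.0777 -0.0601] F [ 0.45 -0.16  0.23] w 0.0872  delta tool: [ 0.0432 -0.027   0.0113]
[ 0.571  0.528 -0.187 -0.13  -0.843 -2.314]
```

The clipped pose left the tool tilted about 0.098 rad tangentially (j4=-0.13). Driving j6 against its opposite limit should undo it the same way, so I'm turning to that side.

```bash
python3 -m crank '0 0 -0.02 -7;0 0 -0.04 -14;0 0 -0.04 -21;0 0 -0.04 -28;0 0 -0.04 -35'|head -2; for i in 1; do :; done; python3 -m crank '0 0 0 -7.1;0 0 0 -14.2;0 0 0 -21.3;0 0 0 -28.4;0 0 0 -35.5'|head -1;python3 -m crank '0 0 0 -7.1;0 0 0 -14.2;0 0 0 -21.3;0 0 0 -28.4;0 0 0 -35.5'|head -1;python3 -m crank '0 0 0 -7.1;0 0 0 -14.2;0 0 0 -21.3;0 0 0 -28.4;0 0 0 -35.5'|head -1;python3 -m crank '0 0 0 -7.1;0 0 0 -14.2;0 0 0 -21.3;0 0 0 -28.4;0 0 0 -35.5'|head -1;python3 -m crank '0 0 0 -7.1;0 0 0 -14.2;0 0 0 -21.3;0 0 0 -28.4;0 0 0 -35.5'|head -1;python3 -m crank '0 0 0 -7.1;0 0 0 -14.2;0 0 0 -21.3;0 0 0 -28.4;0 0 0 -35.5'|head -1;python3 -m crank '0 0 0 -7.1;0 0 0 -14.2;0 0 0 -21.3;0 0 0 -28.4;0 0 0 -35.5'|head -1; python3 -c "
from h import *
go(.5547,.2624,.0452)
o,m=state();print(o['joint_positions'].round(3),m[:,2].round(3))"
```

```text
time_s: 12.9
ee_pos: [0.5716, 0.2094, 0.0913]
time_s: 13.32
time_s: 13.73
time_s: 14.15
time_s: 14.57
time_s: 14.98
time_s: 15.4
time_s: 15.82
t 15.82 pos [0.5714 0.2093 0.0907] yaw -1.09 tilt [-0.041  -0.0892] F [-0.51  0.59 -0.72] w 0.0873  delta tool: [-0.0159 -0.0484  0.0507]
[ 0.565  0.482 -0.152 -0.122 -0.925  2.629] [-0.039  0.09  -0.995]
```

```bash
python3 -m crank '0 0 0 -7;0 0 0 -14;0 0 0 -21;0 0 0 -28;0 0 0 -34'|head -2; python3 -c "
from h import *
go(.5547,.2624,.0452)
o,m=state();print(o['joint_positions'].round(3),m[:,2].round(3))"; python3 -m crank '0 0 0 -7;0 0 0 -7'|head -2; python3 -c "
from h import *
go(.5547,.2624,.0452)
o,m=state();print(o['joint_positions'].round(3),m[:,2].round(3))"
```

```text
time_s: 16.23
ee_pos: [0.5624, 0.2244, 0.0928]
t 16.23 pos [0.5624 0.2244 0.0928] yaw 30.23 tilt [ 0.0152 -0.0539] F [-0.8  -0.09 -0.15] w 0.0869  delta tool: [ 0.0118 -0.0341  0.0497]
[ 0.619  0.468 -0.189 -0.067 -0.895  3.092] [-0.014  0.054 -0.998]
time_s: 16.4
ee_pos: [0.5467, 0.2433, 0.0932]
t 16.4 pos [0.5467 0.2433 0.0932] yaw 36.07 tilt [ 0.0214 -0.0096] F [-0.12 -0.26 -0.17] w 0.0871  delta tool: [ 0.0167 -0.0103  0.0485]
[ 0.685  0.451 -0.238 -0.011 -0.86   3.094] [ 0.012  0.02  -1.   ]
```

The tilt fix worked as predicted: the residual is about 0.023 rad, mostly radial. I'll take the centring grip here, then the final grip at yaw -31°, where the tilt lies about the jaw axis and leaves the ring level.

```bash
python3 -m crank '0.008 -0.005 0.015 4;0.0165 -0.010 0.03 7;0.0165 -0.010 0.05 7;0.0165 -0.010 0.06 7;0.0165 -0.010 0.06 7'|head -2; python3 -c "
from h import *
go(.5547,.2624,.0052)
o,m=state();print(o['joint_positions'].round(3),m[:,2].round(3))
f=grab_frame('scene'); cv2.imwrite('pics/a4.png',cv2.resize(f['pixels'][130:250,300:460,::-1],(800,600),interpolation=cv2.INTER_CUBIC))
"
```

```text
time_s: 16.82
ee_pos: [0.5552, 0.259, 0.0305]
t 16.82 pos [0.5552 0.259  0.0305] yaw 28.72 tilt [ 0.0139 -0.0129] F [-0.56  0.43 -0.85] w 0.0871  delta tool: [ 0.0009 -0.0029  0.0253]
[ 0.695  0.551 -0.251 -0.015 -0.752  2.958] [ 0.006  0.018 -1.   ]
```

View pics/a4.png

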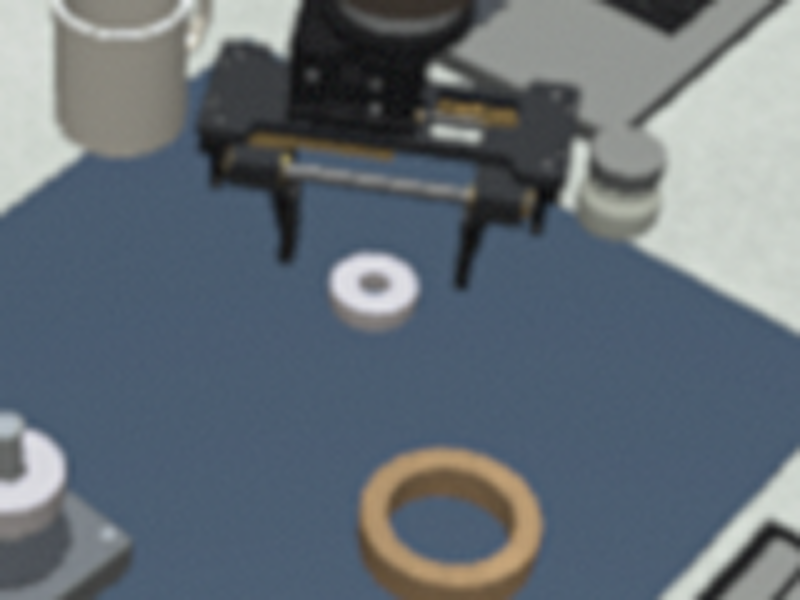

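The medium ring (crop (373,285)) lies between the open fingers, and the jar and mug are clear. Going down and gripping.

```bash
python3 -m crank '0.001 -0.002 0.015 0;0.001 -0.003 0.023 0;0.001 -0.003 0.024 0;0.001 -0.003 0.024 0' - 5|head -2; python3 -c "
from h import *
go(.5547,.2624,.0052)
o,m=state();print(m[:,2].round(3))"; python3 -m crank '0 0 0 0;0 0 0 0;0 0 0 0;0 0 0 0;0 0 0 0' 0.7 5;python3 -m crank '0 0 0 0;0 0 0 0' 0.7 5;  python3 -c "
from h import *
go(.5547,.2624,.0052)"
```

```text
time_s: 17.2
ee_pos: [0.5561, 0.2636, 0.0088]
t 17.2 pos [0.5561 0.2636 0.0088] yaw 28.83 tilt [ 0.018  -0.0129] F [-0.25  0.38  0.48] w 0.0871  delta tool: [-0.0019  0.0004  0.0035]
[ 0.01  0.02 -1.  ]
time_s: 17.62
ee_pos: [0.5562, 0.2639, 0.0089]
tool_rot: [-3.025, -0.778, -0.024]
force: [-0.5, 0.5, 0.3]
grip_width: 0.0614
time_s: 17.78
ee_pos: [0.5559, 0.2637, 0.0085]
tool_rot: [-3.026, -0.778, -0.022]
force: [-0.2, 0.2, 0.2]
grip_width: 0.0483
t 17.78 pos [0.5559 0.2637 0.0085] yaw 28.85 tilt [ 0.0178 -0.0131] F [-0.22  0.16  0.18] w 0.0483  delta tool: [-0.0017  0.0006  0.0033]
```

```bash
python3 -m crank '0 0 0 0;0 0 0 0;0 0 0.001 0;0 0 0.002 6;0 0 0.003 13' -0.4 5|head -2; python3 -m crank '0 0 0 7;0 0 0 14;0 0 0 21;0 0 0 28;0 0 0 35'|head -2; python3 -m crank '0 0 0 7;0 0 0 12;0 0 0 12;0 0 0 12' |head -2;python3 -c "
from h import *
go(.5547,.2624,.0052)"; python3 -m crank '0 0 0 0;0 0 0 0;0 0 0 0;0 0 0 0' 0.7 5;python3 -m crank '0 0 0 0;0 0 0 0' 0.7 5;  python3 -c "
from h import *
go(.5547,.2624,.0052)
o,m=state();print(m[:,2].round(3))"
```

```text
time_s: 18.2
ee_pos: [0.5561, 0.2639, 0.0054]
time_s: 18.62
ee_pos: [0.5561, 0.2639, 0.0054]
time_s: 18.95
ee_pos: [0.5561, 0.2639, 0.0054]
t 18.95 pos [0.5561 0.2639 0.0054] yaw -31.01 tilt [-0.0022 -0.0223] F [ 0.59 -0.42 -0.47] w 0.061  delta tool: [-0.0004  0.002   0.0001]
time_s: 19.28
ee_pos: [0.5561, 0.2639, 0.0055]
tool_rot: [-3.005, 0.836, -0.006]
force: [-1.1, -0.1, 0.6]
grip_width: 0.0467
time_s: 19.45
ee_pos: [0.5561, 0.2639, 0.0055]
tool_rot: [-3.005, 0.837, -0.006]
force: [-0.2, -0.9, -0.3]
grip_width: 0.0461
t 19.45 pos [0.5561 0.2639 0.0055] yaw -31.13 tilt [-0.0021 -0.0225] F [-0.17 -0.89 -0.32] w 0.0461  delta tool: [-0.0005  0.002   0.0003]
[ 0.01  0.02 -1.  ]
```

Width 46.1 mm is odd for a 48 mm ring, so I'm looking.

```bash
python3 -c "
from h import *
f=grab_frame('scene'); cv2.imwrite('pics/a5.png',cv2.resize(f['pixels'][155:215,335:415,::-1],(800,600),interpolation=cv2.INTER_CUBIC))
go(.5547,.2624,.0052)
try: print(blob(f,374,186,13,180))
except Exception as e: print(e)
u,v,e=blob(f,374,186,13,190); print(ray(f,u,v,.015))
"
```

```text
t 19.5 pos [0.5561 0.2639 0.0055] yaw -31.13 tilt [-0.0021 -0.0225] F [-0.37 -0.66 -1.11] w 0.0464  delta tool: [-0.0004  0.002   0.0003]
(370.2613452922185, 187.34470333399221, array([ 4.95859575, 11.18967915]))
[0.54807243 0.25251927]
```

View pics/a5.png

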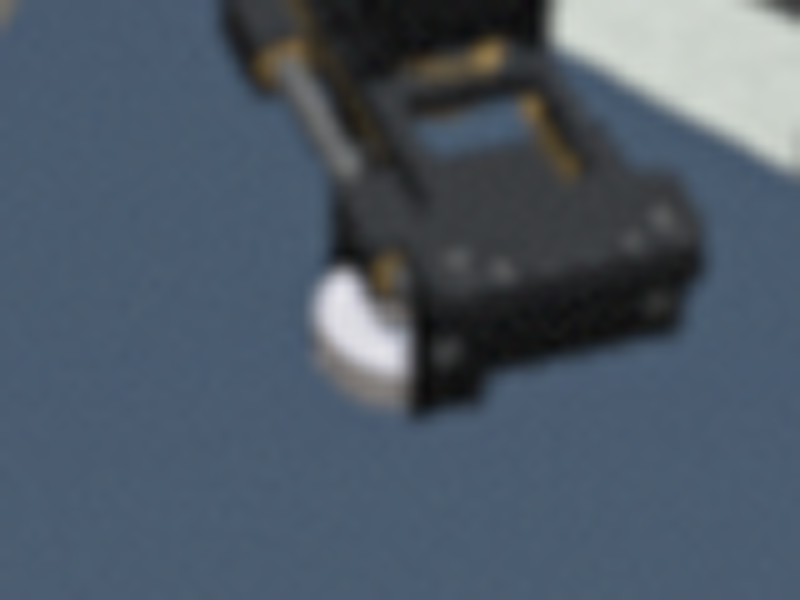

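```bash
python3 -m crank '0 0 0 0;0 0 0 0;0 0.001 0 0;0 0.0018 0 0;0 0.0018 0 0' -0.2 5|tail -1; python3 -m crank '0 0 0 0;0 0 0 0;0 0 0 0;0 0 0 0' 0.7 5|tail -1; python3 -m crank '0 0 0 0;0 0 0 0' 0.7 5|tail -1; python3 -c "
from h import *
go(.5547,.2624,.0052)
f=grab_frame('top'); cv2.imwrite('pics/a6.png',cv2.resize(f['pixels'][160:220,200:280,::-1],(800,600),interpolation=cv2.INTER_CUBIC))
"
```

```text
grip_width: 0.0523
grip_width: 0.0471
grip_width: 0.0467
t 20.42 pos [0.5552 0.2623 0.0055] yaw -31.14 tilt [-0.0022 -0.0224] F [-0.09  0.4   0.81] w 0.0467  delta tool: [-0.0005  0.0002  0.0003]
```

View pics/a6.png

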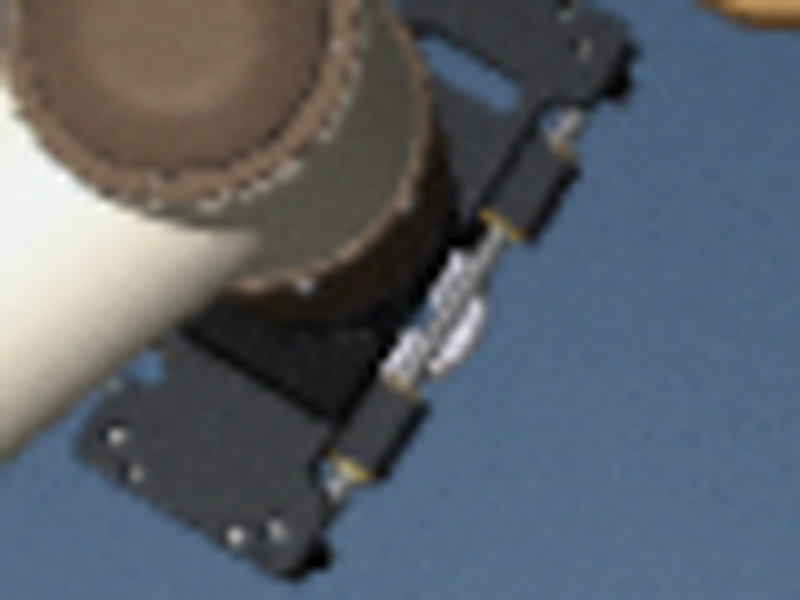

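The top view shows the ring sitting between the fingers at crop (435,320). Gripping firmly and lifting.

```bash
python3 -m crank '0 0 0 0;0 0 0 0;0 0 -0.02 0;0 0 -0.05 0;0 0 -0.08 0' 0.9 25|tail -1; python3 -m crank '0.006 0.012 -0.03 0;0.018 0.036 -0.05 0;0.032 0.064 -0.06 0;0.048 0.094 -0.06 0;0.064 0.126 -0.06 0'|tail -1;python3 -m crank '0.016 0.031 0 0;0.032 0.063 0 0;0.048 0.094 0 0;0.058 0.114 0 0;0.0595 0.1165 0 0'|tail -1; python3 -m crank '0.0 0.0 0 0;0 0 0 0' | tail -1; python3 - <<'E'
from h import *
go(.5357,-.0088,.112)
o,m=state();print(o['joint_positions'].round(3),m[:,2].round(3))
f=grab_frame("scene"); cv2.imwrite("pics/a7.png",cv2.resize(f["pixels"][150:270,220:380,::-1],(800,600),interpolation=cv2.INTER_CUBIC))
E
```

```text
grip_width: 0.0464
grip_width: 0.0467
grip_width: 0.0464
grip_width: 0.047
t 21.88 pos [ 0.5343 -0.0116  0.1397] yaw -31.16 tilt [-0.0021 -0.0227] F [ 1.02  0.2  -0.81] w 0.047  delta tool: [-0.0001 -0.0025  0.0277]
[ 0.272  0.305 -0.331 -0.022 -0.92   2.339] [ 0.01   0.021 -1.   ]
```

View pics/a7.png

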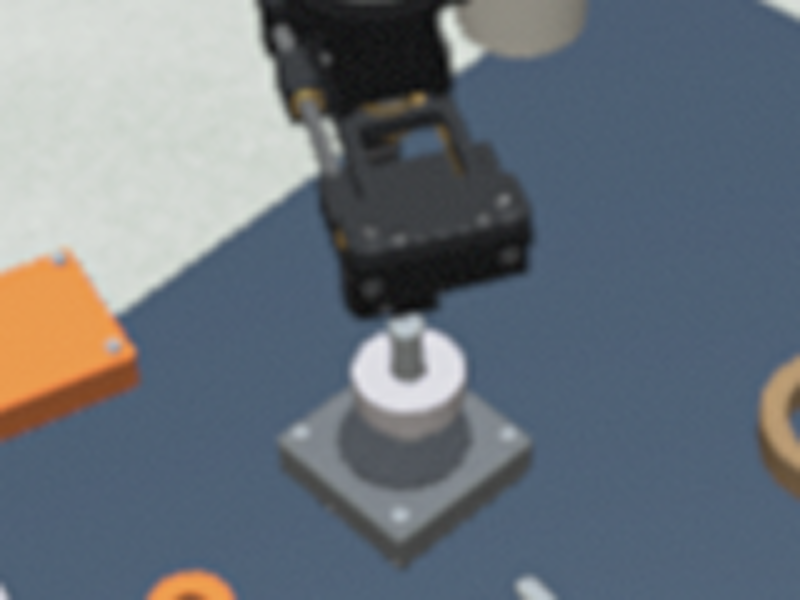

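```bash
python3 -m crank '0 -0.001 0.01 0;0 -0.0025 0.02 0;0 -0.0025 0.027 0;0 -0.0025 0.027 0' | tail -2;python3 -m crank '0 0 0.002 0;0 0 0.004 0;0 0 0.004 0;0 0 0.004 0'|tail -2;  python3 -c "
from h import *
go(.5357,-.0088,.105)";python3 -m crank '0 0 0.001 0;0 0 0.002 0;0 0 0.002 0'|tail -2; python3 -m crank '0 0 0.001 0;0 0 0.002 0;0 0 0.002 0'|tail -2; python3 -c "
from h import *
go(.5357,-.0088,.105)"
```

```text
force: [-0.2, -0.1, -0.5]
grip_width: 0.0461
force: [0.4, 1.1, -0.8]
grip_width: 0.0465
t 22.6 pos [ 0.5358 -0.0091  0.1089] yaw -31.14 tilt [-0.0019 -0.0226] F [ 0.38  1.06 -0.81] w 0.0465  delta tool: [-0.0003 -0.0001  0.0039]
force: [0.2, -0.6, -1.3]
grip_width: 0.0463
force: [-0.7, -0.1, -0.5]
grip_width: 0.0465
t 23.1 pos [ 0.5357 -0.0092  0.1047] yaw -31.14 tilt [-0.0022 -0.0221] F [-0.72 -0.06 -0.47] w 0.0465  delta tool: [-0.0002 -0.0003 -0.0003]
```

```bash
python3 -m crank '0 0 0.001 0;0 0 0.002 0;0 0 0.002 0'|tail -2; python3 -m crank '0 0 0.001 0;0 0 0.002 0;0 0 0.002 0'|tail -2; python3 -c "
from h import *
go(.5357,-.0088,.105)"
```

```text
force: [0.6, -1.6, -0.5]
grip_width: 0.0463
force: [-0.6, -2.2, -0.9]
grip_width: 0.046
t 23.6 pos [ 0.5357 -0.0091  0.1006] yaw -31.14 tilt [-0.0023 -0.022 ] F [-0.63 -2.21 -0.88] w 0.046  delta tool: [-0.0002 -0.0004 -0.0044]
```

The lateral force alone shows the pin is inside the bore. I'll follow the true vertical, compensating the tilt.

```bash
python3 -m crank '0.0003 0.0005 0 0;0.0003 0.0006 0.004 0;0.0003 0.0007 0.008 0;0.0003 0.0008 0.012 0;0.0003 0.0008 0.012 0'|tail -2; python3 -c "
from h import *
go(.5357,-.0094,.0755)"; python3 -m crank '0 0.0001 0.004 0;0 0.0002 0.008 0;0 0.0002 0.010 0;0 0.0002 0.010 0'|tail -2; python3 -c "
from h import *
go(.5357,-.0094,.0755)"
```

```text
force: [-0.4, -0.1, -0.5]
grip_width: 0.0464
t 24.02 pos [ 0.5352 -0.0095  0.0876] yaw -31.15 tilt [-0.0036 -0.0215] F [-0.4  -0.11 -0.54] w 0.0464  delta tool: [ 0.0004 -0.0001  0.0121]
force: [0.2, -0.4, -1.6]
grip_width: 0.0465
t 24.35 pos [ 0.5353 -0.0095  0.078 ] yaw -31.15 tilt [-0.0032 -0.0216] F [ 0.19 -0.44 -1.55] w 0.0465  delta tool: [ 0.0003 -0.0002  0.0025]
```

```bash
python3 -m crank '0 0 0.001 0;0 0 0.0015 0;0 0 0.0015 0'|tail -2;  python3 -m crank '0 0 0.0005 0;0 0 0.001 0;0 0 0.001 0'|tail -2;python3 -m crank '0 0 0.0005 0;0 0 0.001 0;0 0 0.001 0'|tail -2; python3 -c "
from h import *
go(.5357,-.0094,.0755)"
```

```text
force: [-0.4, 0.4, -0.2]
grip_width: 0.0464
force: [-0.3, 0.0, -1.1]
grip_width: 0.0467
force: [-1.4, -0.4, 0.6]
grip_width: 0.0465
t 25.1 pos [ 0.5358 -0.0094  0.0755] yaw -31.13 tilt [-0.0021 -0.0224] F [-1.43 -0.38  0.64] w 0.0465  delta tool: [-0.0001  0.0001 -0.    ]
```

```bash
python3 -m crank '0 0 0.0005 0;0 0 0.001 0;0 0 0.001 0'|tail -2;python3 -m crank '0 0 0.0005 0;0 0 0.001 0;0 0 0.001 0'|tail -2; python3 -c "
from h import *
go(.5357,-.0094,.0755)"
```

```text
force: [-1.9, -0.2, 2.1]
grip_width: 0.0464
force: [-1.4, -0.1, 4.6]
grip_width: 0.0464
t 25.6 pos [ 0.5359 -0.0094  0.0735] yaw -31.14 tilt [-0.002  -0.0225] F [-1.4  -0.06  4.57] w 0.0464  delta tool: [-0.0002  0.     -0.002 ]
```

```bash
python3 -m crank '0 0 -0.001 0;0 0 -0.001 0;0 0 -0.001 0;0 0 -0.001 0;0 0 -0.001 0' 0.1|tail -2; python3 -m crank '0 0 0 0;0 0 0 0;0 0 0 0' -1|tail -2; python3 -m crank '0 0 -0.02 0;0 0 -0.05 0;0 0 -0.07 0;0 0 -0.07 0'|tail -1; python3 - <<'E'
from h import *
f=grab_frame("scene"); cv2.imwrite("pics/a8.png",cv2.resize(f["pixels"][150:270,220:380,::-1],(800,600),interpolation=cv2.INTER_CUBIC))
go(.4460,-.2194,.12)
o,m=state();print(o['joint_positions'].round(3),m[:,2].round(3))
E
```

```text
force: [-2.2, -0.2, 4.3]
grip_width: 0.0465
force: [0.2, -0.9, 0.9]
grip_width: 0.0594
grip_width: 0.0833
t 26.65 pos [ 0.5367 -0.0105  0.1464] yaw -31.13 tilt [ 0.0017 -0.0263] F [ 0.6  -0.89  0.11] w 0.0848  delta tool: [0.0304 0.2263 0.0205]
[ 0.273  0.299 -0.321 -0.021 -0.931  2.338] [ 0.015  0.022 -1.   ]
```

View pics/a8.png

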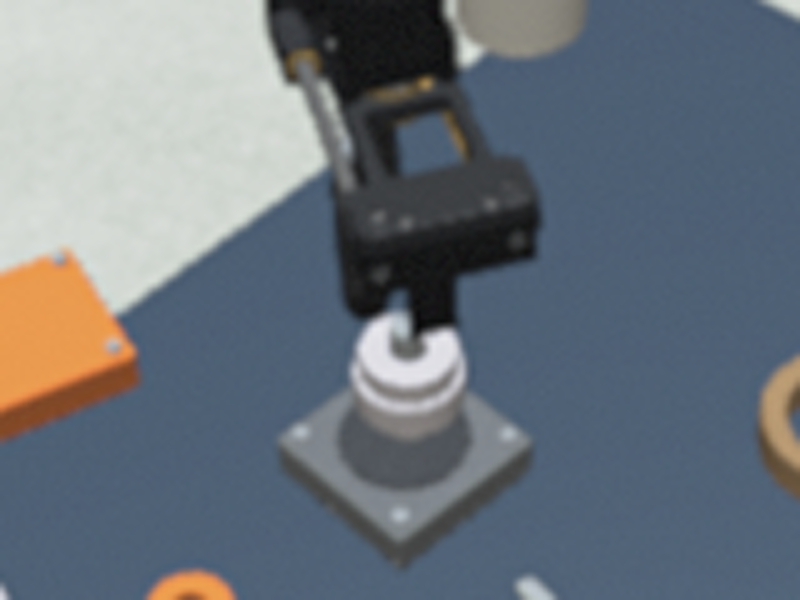

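The medium ring is home, with its top centre at crop (408,350). The fingers are clear. On to the small ring, turning on the way away from the j6 limit.

```bash
python3 -m crank '0.0044 0.0325 0 7;0.0088 0.065 0 14;0.0132 0.0975 0 21;0.0176 0.13 0 28;0.022 0.1625 0 35' -1 5|tail -1;  python3 -m crank '0 0 0 7;0 0 0 14;0 0 0 21;0 0 0 28;0 0 0 35'|tail -1;  python3 -m crank '0 0 0 7;0 0 0 14;0 0 0 20;0 0 0 20' |tail -1; python3 - <<'E'
from h import *
go(.4460,-.2194,.04)
o,m=state();print(o['joint_positions'].round(3),m[:,2].round(3))
E
```

```text
grip_width: 0.087
grip_width: 0.0871
grip_width: 0.0867
t 27.82 pos [ 0.4691 -0.1611  0.1392] yaw -121.26 tilt [-0.0215  0.0046] F [-0.09 -0.06  0.51] w 0.0867  delta tool: [ 0.0639 -0.011   0.0978]
[-0.017  0.249 -0.412 -0.027 -0.903  1.058] [ 0.007  0.021 -1.   ]
```

```bash
python3 -m crank '0.03 -0.005 0.02 0;0.06 -0.01 0.04 0;0.064 -0.011 0.07 0;0.064 -0.011 0.097 0;0.064 -0.011 0.097 0' |tail -1;python3 -m crank '0 0 0.01 0;0 0 0.014 0;0 0 0.014 0' |tail -1; python3 - <<'E'
from h import *
go(.4462,-.2194,.0035)
o,m=state();print(o['joint_positions'].round(3),m[:,2].round(3))
f=grab_frame("scene"); cv2.imwrite("pics/a9.png",cv2.resize(f["pixels"][210:330,140:300,::-1],(800,600),interpolation=cv2.INTER_CUBIC))
E
```

```text
grip_width: 0.0874
grip_width: 0.0865
t 28.48 pos [ 0.4477 -0.2192  0.0282] yaw -121.06 tilt [-0.0225  0.002 ] F [-0.49  0.12 -0.03] w 0.0865  delta tool: [0.0015 0.0011 0.0247]
[-0.143  0.414 -0.523 -0.037 -0.627  1.201] [ 0.01  0.02 -1.  ]
```

View pics/a9.png

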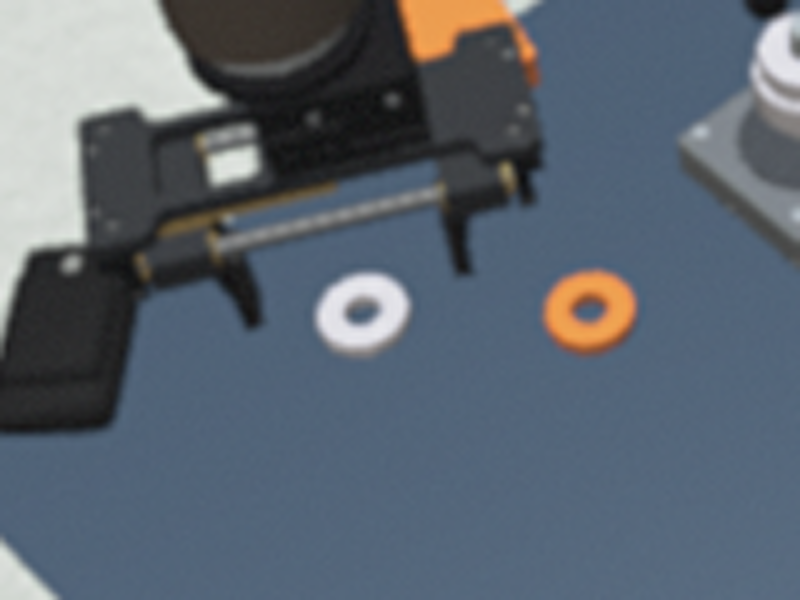

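```bash
python3 -m crank '0.0015 0.001 0.015 0;0.0015 0.001 0.022 0;0.0015 0.001 0.0235 0;0.0015 0.001 0.0235 0' 0.3 5|tail -2;python3 - <<'E'
from h import *
go(.4462,-.2194,.0035)
E
python3 -m crank '0 0 0 0;0 0 0 0;0 0 0 0;0 0 0 0;0 0 0 0' 0.8 5|tail -2;python3 -m crank '0 0 0 0;0 0 0 0' 0.8 5|tail -2; python3 - <<'E'
from h import *
go(.4462,-.2194,.0035)
f=grab_frame("scene"); cv2.imwrite("pics/b1.png",cv2.resize(f["pixels"][240:300,170:250,::-1],(800,600),interpolation=cv2.INTER_CUBIC))
E
```

```text
force: [-0.1, -0.1, 1.0]
grip_width: 0.0681
t 28.87 pos [ 0.446  -0.2196  0.0048] yaw -121.11 tilt [-0.0223  0.0022] F [-0.11 -0.13  0.98] w 0.0681  delta tool: [-0.0002 -0.      0.0013]
force: [-1.1, 0.1, 1.2]
grip_width: 0.041
force: [0.1, 0.6, 3.3]
grip_width: 0.041
t 29.45 pos [ 0.4462 -0.2198  0.005 ] yaw -121.13 tilt [-0.0226  0.0015] F [0.06 0.6  3.3 ] w 0.041  delta tool: [-0.0003  0.0002  0.0015]
```

View pics/b1.png

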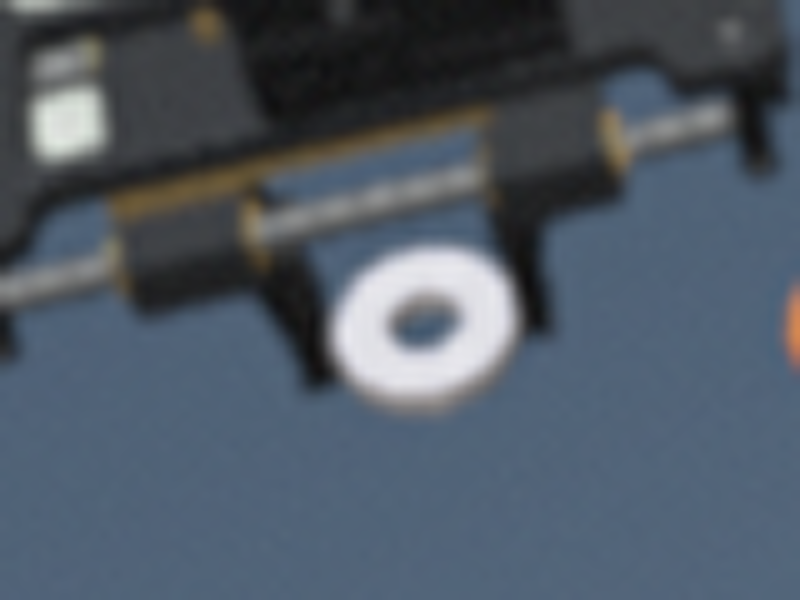

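The small ring (crop (425,325)) is gripped on this axis. Now turning back 90° for the final grip, slightly lower.

```bash
python3 -m crank '0 0 0 0;0 0 0 0;0 0 0 0;0 0 0 -6;0 0 0 -13' -0.3 5|tail -1; python3 -m crank '0 0 0 -7;0 0 0 -14;0 0 0 -21;0 0 0 -28;0 0 0 -35'|tail -1; python3 -m crank '0 0 0 -7;0 0 0 -14;0 0 0 -21;0 0 0 -28;0 0 0 -35'|tail -1;python3 -m crank '0 0 0 -7;0 0 0.001 -7;0 0 0.0015 -7' |tail -1;python3 - <<'E'
from h import *
go(.4462,-.2196,.0035)
E
python3 -m crank '0 0 0 0;0 0 0 0;0 0 0 0;0 0 0 0;0 0 0 0' 0.8 5|tail -2;python3 -m crank '0 0 0 0;0 0 0 0' 0.8 5|tail -2; python3 - <<'E'
from h import *
go(.4462,-.2196,.0035)
o,m=state();print(o['joint_positions'].round(3),m[:,2].round(3))
f=grab_frame("scene"); cv2.imwrite("pics/b2.png",cv2.resize(f["pixels"][240:300,170:250,::-1],(800,600),interpolation=cv2.INTER_CUBIC))
E
```

```text
grip_width: 0.0558
grip_width: 0.0566
grip_width: 0.0568
grip_width: 0.0565
t 31.0 pos [ 0.4458 -0.2197  0.0028] yaw -31.32 tilt [-0.0026 -0.0223] F [ 0.97 -0.06 -0.08] w 0.0565  delta tool: [ 0.0003 -0.0003 -0.0007]
force: [-1.2, 0.2, -0.6]
grip_width: 0.0418
force: [-0.1, -0.6, 0.4]
grip_width: 0.0422
t 31.58 pos [ 0.4459 -0.2197  0.0031] yaw -31.15 tilt [-0.0023 -0.0224] F [-0.1  -0.62  0.43] w 0.0422  delta tool: [ 0.0003 -0.0003 -0.0004]
[-0.145  0.455 -0.545 -0.04  -0.564  2.777] [ 0.01  0.02 -1.  ]
```

View pics/b2.png

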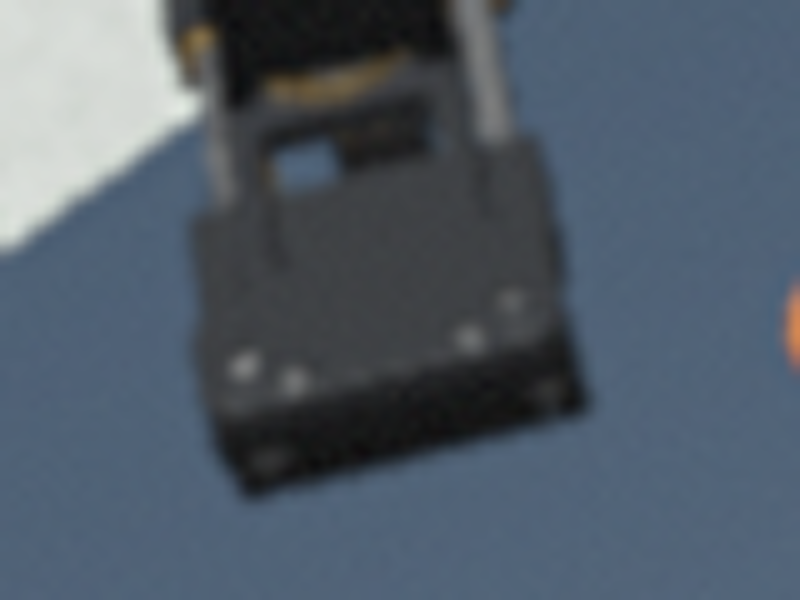

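```bash
python3 -m crank '0 0 0 0;0 0 0 0;0 0 -0.02 0;0 0 -0.05 0;0 0 -0.08 0' 0.95 20|tail -1; python3 -m crank '-0.002 -0.012 -0.03 0;-0.006 -0.036 -0.045 0;-0.01 -0.066 -0.05 0;-0.014 -0.098 -0.05 0;-0.018 -0.13 -0.05 0'|tail -1;python3 -m crank '-0.005 -0.032 0 0;-0.009 -0.064 0 0;-0.013 -0.09 0 0;-0.0138 -0.0985 0 0;-0.0138 -0.0985 0 0'|tail -1; python3 -m crank '0.0 0.0 0 0;0 0 0 0' | tail -1; python3 - <<'E'
from h import *
go(.5358,-.0093,.112)
o,m=state();print(m[:,2].round(3))
f=grab_frame("scene"); cv2.imwrite("pics/b3.png",cv2.resize(f["pixels"][150:270,220:380,::-1],(800,600),interpolation=cv2.INTER_CUBIC))
E
```

```text
grip_width: 0.0411
grip_width: 0.041
grip_width: 0.0412
grip_width: 0.0413
t 33.05 pos [ 0.5348 -0.0113  0.138 ] yaw -31.2 tilt [-0.0031 -0.0217] F [ 0.6  -0.89 -0.51] w 0.0413  delta tool: [-0.0001 -0.0017  0.0261]
[ 0.009  0.02  -1.   ]
```

View pics/b3.png

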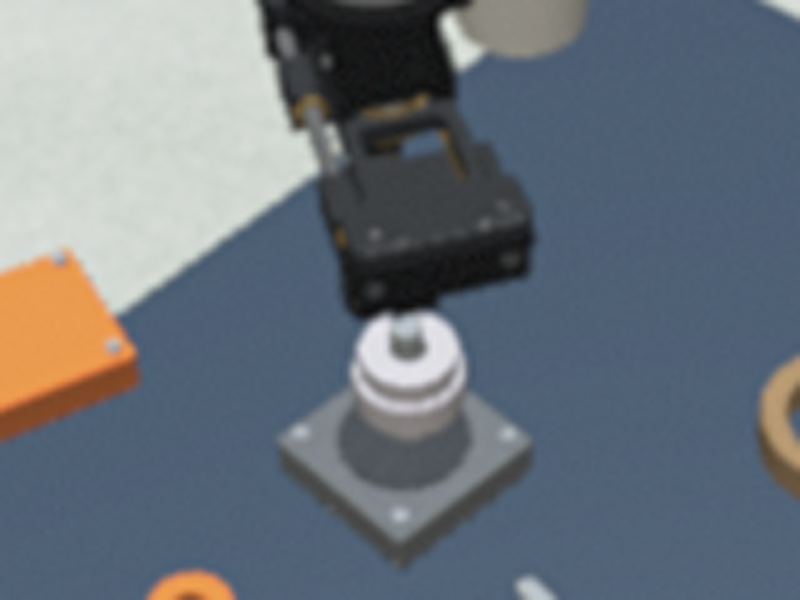

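The hand is over the stack and hides the small ring, but the width of 41 mm says it is held. Going down to feel for the tip.

```bash
python3 -m crank '0 -0.001 0.01 0;0 -0.0017 0.02 0;0 -0.0017 0.028 0;0 -0.0017 0.028 0' | tail -2;python3 -m crank '0 0 0.002 0;0 0 0.004 0;0 0 0.004 0;0 0 0.004 0'|tail -2;python3 -m crank '0 0 0.001 0;0 0 0.002 0;0 0 0.002 0'|tail -2; python3 -m crank '0 0 0.001 0;0 0 0.002 0;0 0 0.002 0'|tail -2; python3 -c "
from h import *
go(.5358,-.0093,.103)"
```

```text
force: [-0.6, -0.8, -0.7]
grip_width: 0.0409
force: [0.2, 0.0, -0.4]
grip_width: 0.0415
force: [-0.1, -0.0, -0.4]
grip_width: 0.0412
force: [0.4, -2.2, -0.7]
grip_width: 0.0409
t 34.27 pos [ 0.5365 -0.0085  0.1022] yaw -31.13 tilt [-0.0025 -0.0216] F [ 0.37 -2.18 -0.75] w 0.0409  delta tool: [-0.0002  0.0011 -0.0008]
```

```bash
python3 -m crank '-0.0002 0.001 0 0;-0.0002 0.001 0 0;-0.0002 0.001 0.001 0;-0.0002 0.001 0.002 0;-0.0002 0.001 0.002 0'|tail -2;python3 -m crank '0 0.0001 0.002 0;0 0.0001 0.004 0;0 0.0001 0.004 0'|tail -2; python3 -c "
from h import *
go(.5358,-.0093,.088)"
```

```text
force: [-0.9, -0.1, -1.1]
grip_width: 0.0409
force: [0.0, -0.2, -0.7]
grip_width: 0.0413
t 34.93 pos [ 0.5358 -0.0089  0.0957] yaw -31.15 tilt [-0.0029 -0.0218] F [ 0.04 -0.2  -0.66] w 0.0413  delta tool: [0.0002 0.0005 0.0077]
```

```bash
python3 -m crank '0 0.0003 0.003 0;0 0.0004 0.006 0;0 0.0004 0.006 0;0 0.0004 0.006 0'|tail -2;python3 -m crank '0 0 0.0005 0;0 0 0.001 0;0 0 0.001 0'|tail -2; python3 -m crank '0 0 0.0005 0;0 0 0.001 0;0 0 0.001 0'|tail -2; python3 -c "
from h import *
go(.5358,-.0093,.088)"
```

```text
force: [0.6, 0.4, -0.8]
grip_width: 0.0415
force: [0.6, 0.1, -1.2]
grip_width: 0.0411
force: [-0.1, -0.1, -1.0]
grip_width: 0.0413
t 35.77 pos [ 0.536  -0.0091  0.0882] yaw -31.14 tilt [-0.0023 -0.0223] F [-0.14 -0.11 -0.99] w 0.0413  delta tool: [-0.      0.0003  0.0002]
```

```bash
python3 -m crank '0 0 0.0005 0;0 0 0.001 0;0 0 0.001 0'|tail -2; python3 -m crank '0 0 0.0005 0;0 0 0.001 0;0 0 0.001 0'|tail -2; python3 -c "
from h import *
go(.5358,-.0093,.088)"
```

```text
force: [-0.9, 0.4, 2.6]
grip_width: 0.0408
force: [-0.9, 0.0, 3.1]
grip_width: 0.0416
t 36.27 pos [ 0.5361 -0.0091  0.0865] yaw -31.14 tilt [-0.002  -0.0225] F [-0.87  0.03  3.09] w 0.0416  delta tool: [-0.0001  0.0003 -0.0015]
```

```bash
python3 -m crank '0 0 -0.0005 0;0 0 -0.0005 0;0 0 -0.0005 0;0 0 -0.0005 0;0 0 -0.0005 0' 0.2|tail -2; python3 -m crank '0 0 0 0;0 0 0 0;0 0 0 0;0 0 0 0' -1|tail -2; python3 -m crank '0 0 -0.02 0;0 0 -0.05 0;0 0 -0.08 0;0 0 -0.1 0;0 0 -0.1 0'|tail -1;python3 -m crank '0 -0.03 0 0;0 -0.06 0 0;0 -0.09 0 0;0 -0.12 0 0;0 -0.15 0 0'|tail -1; python3 -m crank '0 0 0 0;0 0 0 0;0 0 0 0'|tail -2; python3 - <<'E'
from h import *
for n,(a,b,c,d) in {"scene":(190,270,250,357),"top":(165,225,290,370)}.items():
  f=grab_frame(n); cv2.imwrite(f"pics/end_{n}.png",cv2.resize(f["pixels"][a:b,c:d,::-1],(800,600),interpolation=cv2.INTER_CUBIC))
  if n=="scene": cv2.imwrite("pics/end_full.png",f["pixels"][:,:,::-1])
go(.5358,-.0093,.088)
E
```

```text
force: [-1.6, -0.0, 2.9]
grip_width: 0.0413
force: [0.4, 0.2, 0.1]
grip_width: 0.0599
grip_width: 0.0857
grip_width: 0.0868
force: [-0.7, -0.7, 1.0]
grip_width: 0.087
t 38.2 pos [0.612  0.1164 0.1898] yaw -31.18 tilt [-0.0028 -0.0217] F [-0.29  0.82  0.06] w 0.087  delta tool: [0.0002 0.1492 0.0986]
```

View pics/end_scene.png

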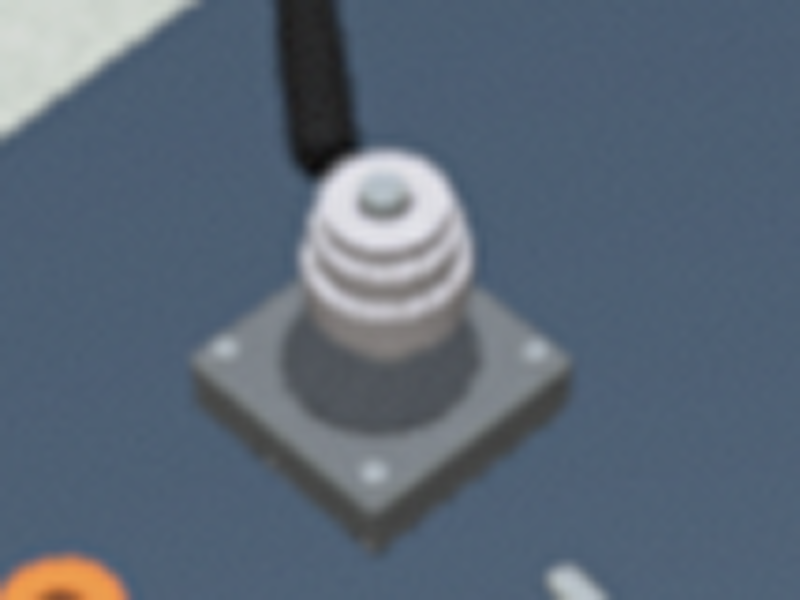

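View pics/end_full.png

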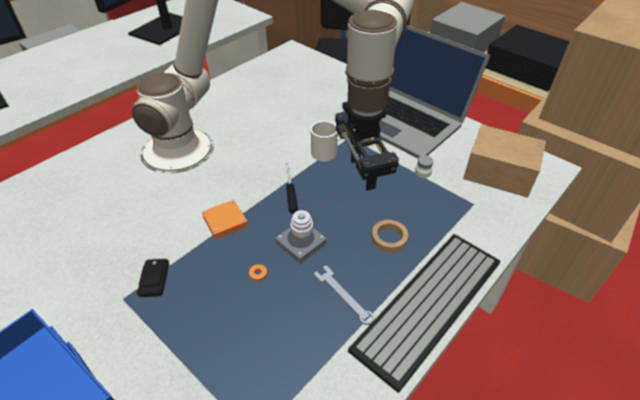

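All three rings are stacked level, with the pin tip protruding at crop (383,190). The bystanders are unmoved and the arm is clear. Handing in.

```bash
python3 -c "
from station import job; print(job.close_job())"
```

```text
the job is handed in; nothing more can be done
None
```

I threaded all three spacers onto the arbor in order (large, medium, small) and handed the job in at about 38 s of the 72 s allowed. No verdict was reported.

**How each went:**
- I gripped each spacer lightly on two axes to centre it, then lowered it in small steps while watching the force.
- The pin came out at about (0.536, -0.009) in the robot's frame.
- I let each spacer go only after feeling it seat, with a force change of about 4–6 N. The arbor was pushed down by roughly 1–2 mm at most, by my estimate, so it was never near its stop.

**What went wrong:** Going to the medium spacer, the last joint hit its range limit and left the tool tilted by about 0.1 rad. I undid most of it by running that joint against its other limit. About 0.02 rad stayed to the end, and I allowed for it in the later moves.

**What disagreed:** The gripper read 46–47 mm on the 48 mm medium spacer and about 41 mm on the 42 mm small one. I put this down to gripping near the fingertips. At the final grip the hand hid both spacers from the scene camera. For the medium and small ones I therefore relied on the width and sideways force to tell they were on the pin.

**Last checks:** The final pictures show the three spacers stacked level with the pin tip sticking out on top. The bystanders look unmoved, by eye, and the open gripper is well clear. I did not measure the final heights or the arbor's position numerically.

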